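# Lift the pen of a slice plotter behind its pried-open cover

### The arm

A 6-joint arm with a two-finger parallel gripper is mounted at the origin on the work surface. World frame = base frame: x ahead of the robot, y to its left, z up, the work surface at z = 0. Lengths are in mm, angles in rad, forces in N, time in s.
With the tool pointing down it reaches from about 275 to 725 mm from the base axis. Payload 15.9 kg.
Tool frame: the origin (TCP) lies on the centre line of the jaws, within the pads' length; the fingertips stand 25 mm ahead of it and the grasp point (between the pads) lies 6 mm ahead of it (bot.tip_reach is the z of the fingertips in the tool frame, in mm); z points along the fingers, y is the line along which they close (so a half turn about z gives the same grasp; the last joint's range is limited). The gripper opens to 85 mm and grips with 20 to 120 N. Pads are 22 mm wide; open, the fingers measure 114 mm over their backs; the gripper's body (76 mm by 85 mm) begins 54 mm behind the grasp point. The pads swing forward as they close: fully open they stand 13 mm farther back than shut.
Start: joints at [-1.302, 0.213, -0.034, 1.323, 0, 1.571], TCP at [132.782, -482.032, 256.306] pointing down, gripper open.
Joint ranges: [-2.98, 2.98], [-0.74, 1.72], [-1.14, 1.35], [-2.1, 2.04], [-1.57, 1.44], [-3.14, 3.14]. Speed limits (rad/s): [1.89, 1.89, 2.39, 2.57, 3.14, 3.14].

### API

Orientations are given as a unit quaternion [x, y, z, w].
In Python, from cell import bot, vision gives the robot as it stands.
- The arm moves only by the tool arm_command, never from a script. Its argument "moves" is a list of rows, each an object of numbers: "tx", "ty", "tz": the shift along the tool's x, y, z in cm; "turn": the turn about the tool's z in rad; "claw": the finger opening in cm, from 0 to 8.54. In form: [{"tx": .., "ty": .., "tz": .., "turn": .., "claw": ..}, ...]. A call has 1 to 20 rows; each row is the pose to reach, as a shift and turn from the pose commanded when the call began, along the tool's axes at that moment; what a row does not reach only later rows make up. A row lasts 1/12 s, in which the tool goes at most 41.7 mm and 7.16 degrees, less where a joint would pass 70% of its speed; a pose out of reach is approached as far as the arm can. A call with a gripper value outside its range is refused whole. The fingers move at their own pace and stop on an object; the grip force is fixed at half the most. Time passes only in rows, so rows that repeat a pose let the fingers close. It gives the time, the measured TCP pose, the force, the opening and the grip force at its end, in the units of the state.
- bot.get_state(): the state, without advancing time (a new reading comes with each control period).
- vision.camera(name): name is "scene" or "top" or "wrist"; returns a dict with "frame" (480x640x3 uint8, red, green, blue), "mtx" (3x3 intrinsics, pixels), "k1" (the pictures are not rectified: a ray, as slopes to the right and down, at radius r is drawn at 1 + k1 r^2 times it, then the intrinsics apply), "pose" (4x4, takes a point from camera to world coordinates). Camera axes: x right, y down, z forward; pixel columns grow to the right and rows downward; lengths in mm; the calibration is good to about 2 mm. A picture is of the moment at which its call begins. There is no depth.
- bot.sign_off(): hands the job in; it is judged then, once.
Trained networks look in a picture, given as the dict that the camera call returned (one of the last four; its "shot" number tells which), for a name from the list of things; names that differ only in an ending like _2 or _b are one class to them, and where a whole thing is asked for, a point or a joint stands for the part that bears it (a point fixed in the world has none). Each returns a list of dicts, best first, with "confidence" (0 to 1); they miss things now and then, are a little off and sometimes report something else, mostly with a low value. They report only what shows in the picture. A call takes as long as a camera call. They do not tell look-alikes from the thing itself.
- vision.search_frame(picture, label): "point" ([x, y, z] in mm, in world coordinates, good to about 4 mm: the middle of the surface that is visible of it).
The state is a dict: "time": time; "q": joint angles; "joint_vel": joint speeds; "joint_torque": joint torques, N m; "tool_pos": TCP position; "ee_rot": TCP orientation; "contact_force": force on the tool from outside, world axes, zero at the start; "wrist_torque": the same for the moment, N m; "opening": finger opening in mm; "finger_force": force on a finger pad.
Only numpy, scipy, OpenCV 4.12 (cv2) and the standard library are available. Lean on these libraries where they do the work, as an engineer would, in place of code of your own. Each camera call takes 0.05 s, during which the arm holds its last target. There are 200 camera calls.

### The job

The pen plotter has finished marking its wood slice and the pen must come off the wood: using the orange putty knife, not the gripper, pry open the yellow dust cover on the plotter's head and swing it back past upright. Then lay the knife flat back on the black rubber mat and let go of it, and after that raise the red-knobbed pen-lift lever inside the head all the way up. Leave the slice under the pen and everything else on the bench where it is.

Things in the scene. Friction and masses are not known exactly. Their poses are not given: they have to be found in the camera images.
- plotter: benchtop pen plotter, fixed to the bench, turned somewhat either way. Origin on the bench under the middle of its head, x away from its front (roughly away from the robot), y to its left, z up. Grey bed: x -100 to 130 mm, y -98 to 98, 30 mm high. Its column and arm behind the head: x 55 to 125, top at z 135
- head_top (a point): middle of the head's open top, at rim height (plotter x 0, y 0, z 155). The head is a dark steel open-topped tub over the bed: plotter x -55 to 55, y -68 to 68 mm, underside at z 75, rim at z 155, walls 8 mm thick, inner floor at z 100
- lamp (a point): top of the lamp fixed at the bed's left side, close beside the head: this point is at plotter x -20, y 90, z 210 mm. Its 12 mm black post stands at x 30, y 90 up to z 190 and bends forward to this point (round top at z 216); white conical shade below it, 34 mm wide, z 180 to 210
- pry_slot (a point): middle of the pry slot, on the outer front face of the head: a notch in the front wall under the cover, 46 mm wide (y) and 12 mm high (z 143 to 155 over the bench), open into the tub. Axes as the plotter's. When the cover is shut, the lever's knob lies well below the slot (top under z 140)
- cover_hinge (a point): middle of the cover's hinge axis at the rear top edge of the head (plotter x 55, z 157); the axis runs along the plotter's y
- cover_lip (a point): middle of the lower edge of the cover's front lip, 116 mm from the hinge axis; moves with the cover
- cover: yellow dust cover, flat plate 116 mm (x) by 136 mm (y), 4 mm thick, 50 g, that closes the top of the head and overhangs its front by 6 mm. Origin on the hinge axis, at mid-thickness; the plate extends along its own -x
- cover_angle (a joint): opening of the cover in rad: 0 shut, 1.57 upright, 2.0 its stop, leaning back. Stiff hinge (about 0.06 N m): it stays where it is left
- lever_knob (a point): centre of the red knob on the pen-lift lever, a cylinder 16 mm in diameter and 12 mm long across (along y), 53 mm from the lever's pivot; moves with the lever. It is at y 0 of the tub, with 54 mm free either side, 25 mm from the knob's centre to the tub's front wall
- lever_pivot (a point): pivot of the pen-lift lever inside the tub (plotter x 30, z 108); its axis runs along the plotter's y. Lever at rest: points towards the front, its knob 8 mm above and 52 mm in front of the pivot
- lever_angle (a joint): lever angle in rad: 0 lowest (pen on the wood), 1.0 all the way up at its stop (knob over the rim). Light friction (0.03 N m): it stays where it is left. It starts between 0 and 0.2. The blue pen under the head rises with it
- knife: putty knife, about 90 g. Orange flat-sided handle 100 mm long, 24 mm wide, 20 mm high; steel blade 80 mm long, 24 mm wide, 3 mm thick at mid-height of the handle. Origin on the underside; x runs along the blade: handle x -85 to 15, blade x 15 to 95, blade mid-thickness at z 10. Starts lying on the rubber mat
- knife_mat: black rubber mat fixed to the bench, 260 mm (x) by 200 mm (y), 4 mm thick; origin at the centre of its underside. It may be on either side of the plotter
- side_mat: cork mat of the same size on the other side, fixed
- glue: glue bottle with a red cap standing on the rubber mat beside the knife, 54 mm in diameter, 160 mm tall; origin at its foot; leave alone
- slice_stack: stack of three wood slices (one piece), about 104 mm in diameter, 45 mm tall, on the cork mat; origin at its foot; leave alone
- pencil_pot: blue pot with pencils on the cork mat, 60 mm in diameter, 150 mm tall with its pencils; origin at its foot; leave alone
- tape: yellow tape measure standing on the plotter's bed at its front right corner, 60 x 32 mm, 55 mm tall (top at z 85); origin at its foot; leave alone
- tag: marked wood slice, 80 mm in diameter, 15 mm thick, lying loose on the plotter's bed under the pen; origin at the centre of its underside; leave alone
There are look-alikes about, which are no part of the job. Of the things that look like the knife, take the one that is farthest from the robot's base at the start.

How it is judged:
By the outcome, as a careful person would: the job done as asked, in the order asked, and still so for the second after the job is handed in, with the robot touching nothing.
It also fails if it takes over 70 s, if anything falls off the work surface, if the arm or the gripper's body presses on something with over 40 N, if the wrist force passes 120 N, or if a joint passes its speed limit or range.

## Working session

There is one attempt and no reset: what is moved stays moved. The work goes in short steps, Python scripts to look and compute and a tool call to move; the robot and the scene stay as the last step left them, time stands still between calls to the robot, and variables do not carry over. Pictures are saved under pics/ and viewed, at most 10 in all, crops included, and the job is handed in when it is done.

Besides the shell and the picture viewer there is one more tool, called after "Call:" as a command line: name --argument value ..., lists and objects as JSON in quotes. arm_command: Moves the arm, as the interface text tells. Its arguments: {"type":"object","properties":{"moves":{"type":"array","items":{"type":"object","properties":{"tx":{"type":"number"},"ty":{"type":"number"},"tz":{"type":"number"},"turn":{"type":"number"},"claw":{"type":"number"}}}}},"required":["moves"]}

```bash
ls; mkdir -p pics; cat > h.py <<'E'
import numpy as np, cv2
from cell import bot, vision
from scipy.spatial.transform import Rotation as R
def save(p,n): cv2.imwrite(f'pics/{n}.png',cv2.cvtColor(p['frame'],cv2.COLOR_RGB2BGR))
def ray(p,u,v):
    K=np.array(p['mtx']);k=p['k1'];d=np.array([(u-K[0,2])/K[0,0],(v-K[1,2])/K[1,1]]);s=d.copy()
    for _ in range(20): s=d/(1+k*(s@s))
    T=np.array(p['pose']);return T[:3,3],T[:3,:3]@np.array([s[0],s[1],1.])
def atz(p,u,v,z):
    o,d=ray(p,u,v);return o+d*(z-o[2])/d[2]
def proj(p,X):
    T=np.array(p['pose']);c=T[:3,:3].T@(np.array(X,float)-T[:3,3]);s=c[:2]/c[2];s=s*(1+p['k1']*(s@s));K=np.array(p['mtx'])
    return np.array([K[0,0]*s[0]+K[0,2],K[1,1]*s[1]+K[1,2]])
E
python3 - <<'E'
from h import *
np.set_printoptions(precision=1,suppress=True)
for c in ['scene','top']:
    p=vision.camera(c);save(p,c+'0')
    print(c,np.array(p['pose'])[:3,3])
    for n in ['plotter','head_top','lamp','pry_slot','cover_hinge','cover_lip','cover','lever_knob','knife','knife_mat','side_mat','glue','slice_stack','pencil_pot','tape','tag']:
        for d in vision.search_frame(p,n)[:4]: print(n,np.array(d['point']),round(d['confidence'],2),proj(p,d['point']).round())
s=bot.get_state();print(s);print(R.from_quat(s['ee_rot']).as_matrix(),bot.tip_reach)
E
```

```text
pics
scene [ 920.3 -897.8  954.6]
plotter [628.5 -65.5 109. ] 0.61 [383. 289.]
head_top [627.1 -67.9 108.7] 0.8 [382. 289.]
lamp [627.7 -64.2 108.2] 0.91 [383. 289.]
lamp [434.9 347.5   4.9] 0.24 [375. 211.]
pry_slot [630.6 -66.5 108.2] 0.65 [383. 290.]
cover_hinge [625.8 -67.1 109.1] 0.63 [381. 289.]
cover_lip [589.  -32.3 163.1] 0.72 [374. 258.]
cover [592.2 -32.  161.2] 0.89 [376. 259.]
cover [626.8 -67.3 104.9] 0.17 [382. 290.]
lever_knob [628.6 -64.7 109.5] 0.48 [383. 288.]
knife [344.6  95.   20.1] 0.87 [310. 244.]
knife [426.4 303.1  25.1] 0.86 [367. 212.]
knife [171.1 302.9  16.6] 0.72 [295. 193.]
knife [628.6 -70.2 108.3] 0.46 [382. 290.]
knife_mat [434.9 343.9   5.5] 0.77 [375. 211.]
knife_mat [587.5 -31.1 164.8] 0.63 [374. 257.]
side_mat [628.9 -62.6 110.7] 0.39 [384. 287.]
glue [448.1 386.8  78.4] 0.58 [386. 186.]
glue [434.6 340.2   3.6] 0.29 [374. 212.]
slice_stack [ 383.5 -309.6   44.8] 0.64 [237. 341.]
slice_stack [598.6 -68.4  34.3] 0.33 [369. 308.]
pencil_pot [ 490.4 -363.1   89.1] 0.8 [263. 364.]
tape [ 522.1 -108.9   78.3] 0.95 [333. 295.]
tag [595.9 -66.7  31.5] 
[... 942 characters left out ...]
0.44 [183. 248.]
pencil_pot [589.1 -26.4 159.6] 0.41 [330. 163.]
pencil_pot [578.1 -15.8 133.5] 0.35 [325. 172.]
tape [450.5 304.9  23.1] 0.71 [197. 234.]
tape [512.9 -86.9  81.1] 0.65 [354. 205.]
tag [576.4 -16.1 139.4] 0.53 [325. 171.]
{'time': 1.7, 'q': array([-1.3,  0.2, -0. ,  1.3,  0. ,  1.6]), 'joint_vel': array([ 0., -0.,  0.,  0., -0., -0.]), 'joint_torque': array([ -0. , -68.6,  48.7,   0. ,  -0. ,  -0. ]), 'tool_pos': array([ 132.8, -482. ,  256.3]), 'ee_rot': array([ 1. ,  0.1,  0. , -0. ]), 'contact_force': array([0.3, 0.4, 0.8]), 'wrist_torque': array([ 0., -0., -0.]), 'finger_force': 0.0, 'opening': 85.35051226466149}
[[ 1.   0.3 -0. ]
 [ 0.3 -1.   0. ]
 [ 0.  -0.  -1. ]] 25.0
```

View pics/scene0.png

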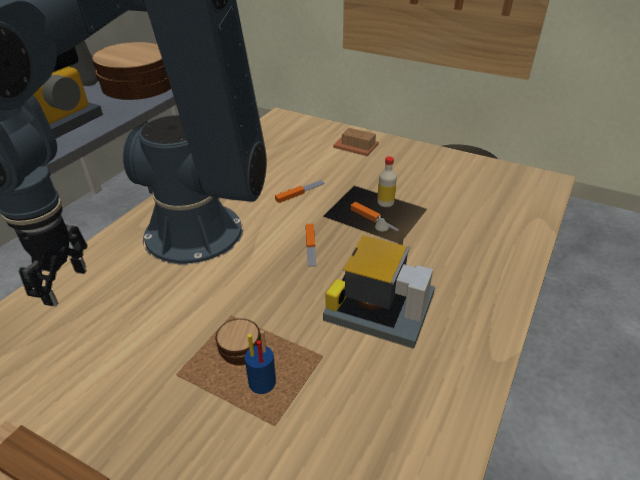

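View pics/top0.png

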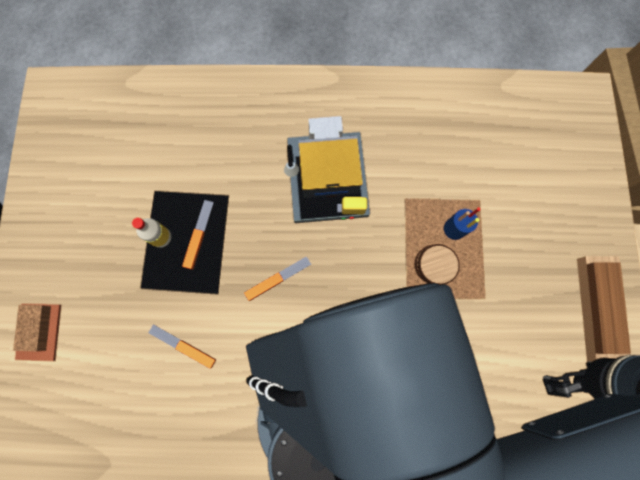

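```bash
python3 - <<'E'
from h import *
np.set_printoptions(precision=1,suppress=True)
p=vision.camera('top');q=vision.camera('scene')
f=p['frame'];h=cv2.cvtColor(f,cv2.COLOR_RGB2HSV)
m=cv2.inRange(h,(5,150,100),(32,255,255))
n,l,st,c=cv2.connectedComponentsWithStats(m)
for i in range(1,n):
    if st[i,4]>80:
        r=cv2.minAreaRect(np.argwhere(l==i)[:,::-1].astype(np.float32));b=cv2.boxPoints(r)
        z=159 if st[i,4]>1500 else 24
        print(st[i],h[l==i].mean(0),'\n',b,[atz(p,*x,z)[:2] for x in b])
print('K',p['mtx'][0,0],p['k1'])
A=cv2.resize(f[190:280,140:230],(400,400),interpolation=cv2.INTER_CUBIC)
B=cv2.resize(f[125:225,280:380],(400,400),interpolation=cv2.INTER_CUBIC)
save({'frame':np.hstack([A,B])},'crop1')
print('glue',[atz(p,u,v,4)[:2] for u,v in [(165,243)]])
print(getattr(bot,'tip_reach'),[a for a in dir(bot) if a[0]!='_'])
E
```

```text
[ 300  140   62   50 2683] [ 21.1 174.6 203. ] 
 [[298.1 143.6]
 [357.5 138.6]
 [361.3 184.9]
 [302.  189.8]] [array([636.5,  47.3]), array([650.6, -90. ]), array([537.9, -97.4]), array([524.6,  36.6])]
[342 196  25  18 221] [ 25.5 165.1 171.3] 
 [[342. 213.]
 [342. 196.]
 [366. 196.]
 [366. 213.]] [array([508.1, -62.3]), array([553.2, -62.4]), array([ 554. , -124.2]), array([ 508.8, -123.5])]
[182 229  22  40 427] [ 14.7 175.5 207.4] 
 [[181.  266. ]
 [193.5 228.5]
 [203.7 231.9]
 [191.2 269.4]] [array([367.4, 339. ]), array([463.6, 313.8]), array([455. , 287.3]), array([359.3, 312.8])]
[151 230  16  16  90] [ 22.8 175.4 105.7] 
 [[151.  243. ]
 [162.  230. ]
 [169.2 236.1]
 [158.2 249.1]] [array([425. , 419.7]), array([458.9, 394.3]), array([443.3, 374.6]), array([409.6, 400. ])]
[245 273  38  27 376] [ 15.7 168.2 225.8] 
 [[243.8 292.3]
 [277.8 272.3]
 [282.6 280.5]
 [248.6 300.5]] [array([304.2, 179.2]), array([354.5,  96.9]), array([334.4,  84.5]), array([284.4, 166.6])]
[ 47 310  12  50  96] [  8.4 152.9 143. ] 
 [[ 45.1 358.1]
 [ 50.3 309.2]
 [ 58.6 310.1]
 [ 53.4 359. ]] [array([136., 661.]), array([254.7, 661.5]), array([253. , 639.6]), array([134.5, 639.6])]
[176 341  39  27 399] [ 16.5 162.7 223.6] 
 [[175.5 348.4]
 [180.5 339.6]
 [215.3 359.1]
 [210.4 367.9]] [array([167.1, 339. ]), array([188. , 328.4]), array([143.7, 241.5]), array([123.1, 252.3])]
K 441.03076894528715 -0.06078798029162601
glue [array([429.3, 390.8])]
25.0 ['Unreachable', 'get_state', 'sign_off', 'tip_reach']
```

View pics/crop1.png

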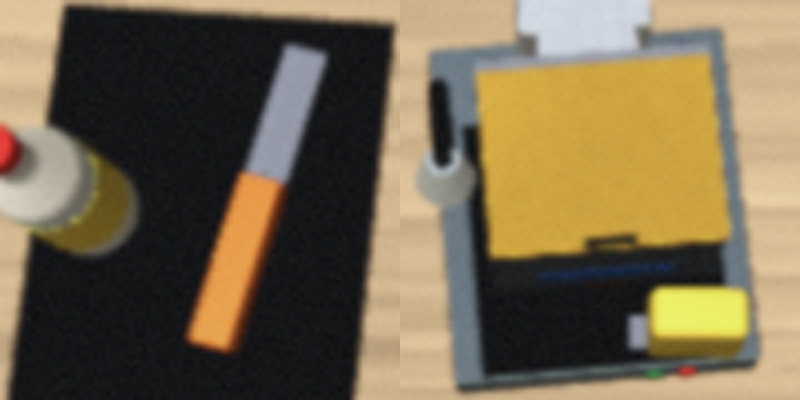

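```bash
cat >> h.py <<'E'
def to(*wps):
    """rows (tx,ty,tz cm, turn) from the present pose to world (x,y,z,tool x angle)"""
    s=bot.get_state();M=R.from_quat(s['ee_rot']).as_matrix();a0=np.arctan2(M[1,0],M[0,0])
    print('now',np.round(s['tool_pos'],1),'ang',round(a0,4),'tilt',np.round(M[:,2],4),'t',round(s['time'],2),'F',np.round(s['contact_force'],1),'op',round(s['opening'],1))
    for x,y,z,a in wps: print(np.round(M.T@(np.array([x,y,z])-s['tool_pos'])/10,2),'turn',round((a0-a+np.pi)%(2*np.pi)-np.pi,3))
E
python3 - <<'E'
from h import *
to((430,-150,256,0),(420,100,256,-.1),(416.3,313,200,-.258))
E
```

```text
now [ 132.8 -482.   256.3] ang 0.2688 tilt [-0. -0. -1.] t 1.8 F [ 0.4 -0.1  0.1] op 85.3
[ 3.747e+01 -2.412e+01  3.000e-02] turn 0.269
[ 4.315e+01 -4.849e+01  3.000e-02] turn 0.369
[ 48.45 -69.12   5.63] turn 0.527
```

Call:
arm_command --moves '[{"tx":37.5,"ty":-24.1,"tz":0,"turn":0.27,"claw":5},{"tx":37.5,"ty":-24.1,"tz":0,"turn":0.27,"claw":5},{"tx":37.5,"ty":-24.1,"tz":0,"turn":0.27,"claw":5},{"tx":37.5,"ty":-24.1,"tz":0,"turn":0.27,"claw":5},{"tx":37.5,"ty":-24.1,"tz":0,"turn":0.27,"claw":5},{"tx":37.5,"ty":-24.1,"tz":0,"turn":0.27,"claw":5},{"tx":37.5,"ty":-24.1,"tz":0,"turn":0.27,"claw":5},{"tx":37.5,"ty":-24.1,"tz":0,"turn":0.27,"claw":5},{"tx":37.5,"ty":-24.1,"tz":0,"turn":0.27,"claw":5},{"tx":43.2,"ty":-48.5,"tz":0,"turn":0.37,"claw":5},{"tx":43.2,"ty":-48.5,"tz":0,"turn":0.37,"claw":5},{"tx":43.2,"ty":-48.5,"tz":0,"turn":0.37,"claw":5},{"tx":43.2,"ty":-48.5,"tz":0,"turn":0.37,"claw":5},{"tx":43.2,"ty":-48.5,"tz":0,"turn":0.37,"claw":5},{"tx":43.2,"ty":-48.5,"tz":0,"turn":0.37,"claw":5},{"tx":43.2,"ty":-48.5,"tz":0,"turn":0.37,"claw":5},{"tx":48.4,"ty":-69.1,"tz":5.6,"turn":0.527,"claw":5},{"tx":48.4,"ty":-69.1,"tz":5.6,"turn":0.527,"claw":5},{"tx":48.4,"ty":-69.1,"tz":5.6,"turn":0.527,"claw":5},{"tx":48.4,"ty":-69.1,"tz":5.6,"turn":0.527,"claw":5}]'

```text
time: 3.47
tool_pos: [379.1, -71.2, 233.8]
ee_rot: [0.994, -0.106, 0.001, -0.019]
contact_force: [-0.5, 0.5, 0.1]
opening: 50.2
finger_force: 0.0
```

```bash
python3 - <<'E'
from h import *
to((416.3,313,200,-.258));print(bot.get_state()['q'])
E
```

```text
now [379.1 -71.2 233.8] ang -0.2128 tilt [ 0.0067  0.037  -0.9993] t 3.47 F [-0.5  0.5  0.1] op 50.2
[ -4.47 -38.18   4.83] turn 0.045
[-0.21395745 -0.01452406 -0.34674372  1.23984135  0.03760546  3.14043768]
```

Call:
arm_command --moves '[{"tx":0,"ty":-4,"tz":0,"turn":-0.12,"claw":5},{"tx":0,"ty":-8,"tz":0,"turn":-0.24,"claw":5},{"tx":0,"ty":-12,"tz":0,"turn":-0.36,"claw":5},{"tx":0,"ty":-16,"tz":0,"turn":-0.48,"claw":5},{"tx":-1,"ty":-20,"tz":0,"turn":-0.6,"claw":5},{"tx":-2,"ty":-24,"tz":0,"turn":-0.72,"claw":5},{"tx":-3,"ty":-28,"tz":0,"turn":-0.84,"claw":5},{"tx":-4,"ty":-32,"tz":0,"turn":-0.96,"claw":5},{"tx":-4,"ty":-35,"tz":0,"turn":-1.08,"claw":5},{"tx":-4,"ty":-36,"tz":0,"turn":-1.2,"claw":5},{"tx":-4,"ty":-37,"tz":0,"turn":-1.32,"claw":5},{"tx":-4,"ty":-37,"tz":0,"turn":-1.44,"claw":5},{"tx":-4,"ty":-37,"tz":0,"turn":-1.56,"claw":5},{"tx":-4,"ty":-37,"tz":0,"turn":-1.68,"claw":5},{"tx":-4,"ty":-37,"tz":0,"turn":-1.8,"claw":5},{"tx":-4,"ty":-37,"tz":0,"turn":-1.92,"claw":5},{"tx":-4,"ty":-37,"tz":0,"turn":-2.04,"claw":5},{"tx":-4,"ty":-37,"tz":0,"turn":-2.16,"claw":5},{"tx":-4,"ty":-37,"tz":0,"turn":-2.28,"claw":5},{"tx":-4,"ty":-37,"tz":0,"turn":-2.4,"claw":5}]'

```text
time: 5.13
tool_pos: [417.4, 300.7, 248.7]
ee_rot: [0.455, 0.89, 0.019, -0.005]
contact_force: [0.2, 0.2, 0.0]
opening: 50.0
finger_force: 0.0
```

```bash
python3 - <<'E'
from h import *
to((416.3,313,200,2.884));print(bot.get_state()['q'])
E
```

```text
now [417.4 300.7 248.7] ang 2.1976 tilt [ 0.0072  0.0381 -0.9992] t 5.13 F [0.2 0.2 0. ] op 50.0
[0.93 0.5  4.91] turn -0.686
[ 0.60896623  0.21933398 -0.04618386  1.27751203  0.02713146  1.55373267]
```

Call:
arm_command --moves '[{"tx":0.9,"ty":0.5,"tz":3,"turn":-0.12,"claw":5},{"tx":0.9,"ty":0.5,"tz":6,"turn":-0.24,"claw":5},{"tx":0.9,"ty":0.5,"tz":7,"turn":-0.36,"claw":5},{"tx":0.9,"ty":0.5,"tz":8,"turn":-0.48,"claw":5},{"tx":0.9,"ty":0.5,"tz":8,"turn":-0.6,"claw":5},{"tx":0.9,"ty":0.5,"tz":8,"turn":-0.686,"claw":5},{"tx":0.9,"ty":0.5,"tz":8,"turn":-0.686,"claw":5},{"tx":0.9,"ty":0.5,"tz":8,"turn":-0.686,"claw":5}]'

```text
time: 5.8
tool_pos: [416.7, 314.2, 169.2]
ee_rot: [0.133, 0.991, 0.019, 0.001]
contact_force: [-0.1, 0.3, 0.7]
opening: 50.2
finger_force: 0.0
```

```bash
python3 - <<'E'
from h import *
np.set_printoptions(precision=1,suppress=True)
p=vision.camera('wrist');save(p,'w1')
h=cv2.cvtColor(p['frame'],cv2.COLOR_RGB2HSV)
m=cv2.inRange(h,(5,150,100),(19,255,255))
n,l,st,c=cv2.connectedComponentsWithStats(m)
for i in range(1,n):
    if st[i,4]>300:
        b=cv2.boxPoints(cv2.minAreaRect(np.argwhere(l==i)[:,::-1].astype(np.float32)))
        print(st[i],b.round(),[atz(p,*x,24)[:2] for x in b])
to((416.3,313,31,2.884))
E
```

```text
[   0   78   56  102 3209] [[-46. 145.]
 [ 11.  69.]
 [ 57. 103.]
 [  0. 179.]] [array([313.9, 127.3]), array([284.3, 178.2]), array([308. , 194.7]), array([339.5, 143.3])]
[ 287  137   42  153 5508] [[287. 137.]
 [326. 136.]
 [329. 289.]
 [290. 290.]] [array([361.7, 316.4]), array([367.6, 339.3]), array([465. , 315.4]), array([458.2, 290. ])]
now [416.6 314.3 169.3] ang 2.8745 tilt [ 0.  0. -1.] t 5.85 F [-0.2  0.6 -0.1] op 49.9
[-0.1 -0.7 13.8] turn -0.009
```

View pics/w1.png

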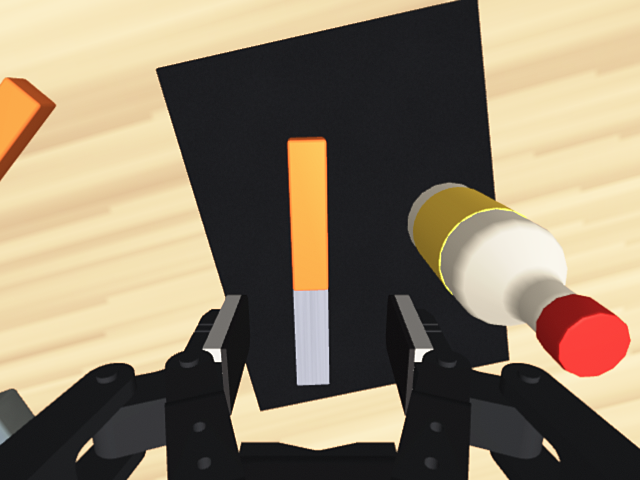

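Call:
arm_command --moves '[{"tx":-0.05,"ty":-0.15,"tz":3.5,"turn":-0.013,"claw":5},{"tx":-0.1,"ty":-0.3,"tz":7,"turn":-0.013,"claw":5},{"tx":-0.15,"ty":-0.45,"tz":10,"turn":-0.013,"claw":5},{"tx":-0.2,"ty":-0.57,"tz":12.6,"turn":-0.013,"claw":5},{"tx":-0.2,"ty":-0.57,"tz":13.6,"turn":-0.013,"claw":5},{"tx":-0.2,"ty":-0.57,"tz":13.6,"turn":-0.013,"claw":5},{"tx":-0.2,"ty":-0.57,"tz":13.6,"turn":-0.013,"claw":4},{"tx":-0.2,"ty":-0.57,"tz":13.6,"turn":-0.013,"claw":2},{"tx":-0.2,"ty":-0.57,"tz":13.6,"turn":-0.013,"claw":1.5},{"tx":-0.2,"ty":-0.57,"tz":13.6,"turn":-0.013,"claw":1.5},{"tx":-0.2,"ty":-0.57,"tz":13.6,"turn":-0.013,"claw":1.5},{"tx":-0.2,"ty":-0.57,"tz":13.6,"turn":-0.013,"claw":1.5},{"tx":-0.2,"ty":-0.57,"tz":13.6,"turn":-0.013,"claw":1.5}]'

```text
time: 6.93
tool_pos: [418.8, 314.6, 35.1]
ee_rot: [0.125, 0.992, 0.021, 0.002]
contact_force: [-1.7, -0.5, 8.0]
opening: 22.7
finger_force: 59.0
```

```bash
python3 - <<'E'
from h import *
to((500,100,180,.09+np.pi))
print(bot.get_state()['finger_force'])
E
```

```text
now [418.8 314.6  35.1] ang 2.8911 tilt [ 0.0097  0.0403 -0.9991] t 6.93 F [-1.7 -0.5  8. ] op 22.7
[-13.18 -18.16 -15.26] turn -0.34
59.0006239595823
```

Call:
arm_command --moves '[{"tx":0,"ty":0.1,"tz":-3,"turn":0,"claw":1.5},{"tx":0,"ty":0.2,"tz":-6,"turn":0,"claw":1.5},{"tx":1,"ty":0.4,"tz":-10,"turn":0,"claw":1.5},{"tx":2,"ty":0.6,"tz":-13.5,"turn":0,"claw":1.5},{"tx":2,"ty":-3,"tz":-14,"turn":0,"claw":1.5},{"tx":1,"ty":-6,"tz":-14,"turn":-0.03,"claw":1.5},{"tx":0.5,"ty":-9,"tz":-14.2,"turn":-0.07,"claw":1.5},{"tx":0,"ty":-12,"tz":-14.3,"turn":-0.11,"claw":1.5},{"tx":-0.5,"ty":-15,"tz":-14.4,"turn":-0.15,"claw":1.5},{"tx":-1,"ty":-18,"tz":-14.5,"turn":-0.19,"claw":1.5},{"tx":-1.5,"ty":-21,"tz":-14.6,"turn":-0.22,"claw":1.5},{"tx":-2,"ty":-24,"tz":-14.7,"turn":-0.26,"claw":1.5},{"tx":-2.6,"ty":-27,"tz":-14.8,"turn":-0.3,"claw":1.5},{"tx":-3.2,"ty":-30,"tz":-14.9,"turn":-0.341,"claw":1.5},{"tx":-4,"ty":-33,"tz":-15,"turn":-0.341,"claw":1.5},{"tx":-4.3,"ty":-35.2,"tz":-15,"turn":-0.341,"claw":1.5},{"tx":-4.3,"ty":-35.2,"tz":-15,"turn":-0.341,"claw":1.5},{"tx":-4.3,"ty":-35.2,"tz":-15,"turn":-0.341,"claw":1.5},{"tx":-4.3,"ty":-35.2,"tz":-15,"turn":-0.341,"claw":1.5}]'

```text
time: 8.52
tool_pos: [371.6, -43.2, 169.9]
ee_rot: [-0.045, 0.999, 0.019, 0.005]
contact_force: [0.2, 0.0, -1.1]
opening: 22.5
finger_force: 59.7
```

```bash
python3 - <<'E'
from h import *
to((391,-43,170,.09+np.pi))
p=vision.camera('wrist');save(p,'w2'); t=vision.camera('top');q=vision.camera('scene')
A=cv2.resize(t['frame'][130:280,260:410],(600,600),interpolation=cv2.INTER_CUBIC)
save({'frame':A},'t2');save(q,'s2')
import pickle;pickle.dump({k:{a:b for a,b in v.items()} for k,v in dict(w=p,t=t,s=q).items()},open('v2.pkl','wb'))
E
```

```text
now [371.6 -43.2 169.9] ang -3.0515 tilt [ 0.0086  0.0384 -0.9992] t 8.52 F [ 0.2  0.  -1.1] op 22.5
[-1.94 -0.16  0.01] turn 0.0
```

View pics/w2.png

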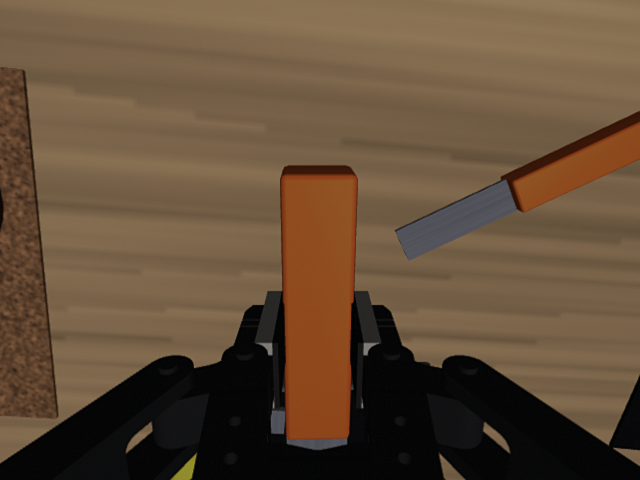

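View pics/t2.png

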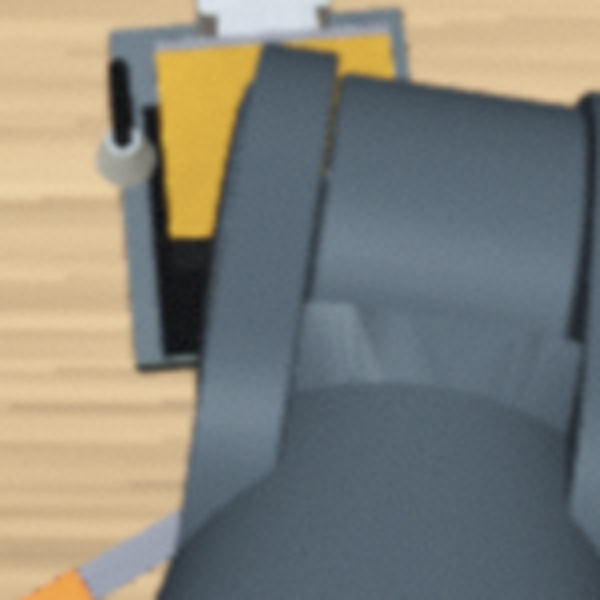

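```bash
python3 - <<'E'
from h import *
import pickle;v=pickle.load(open('v2.pkl','rb'))
q=v['s'];f=q['frame'].copy()
B=np.array([590,-25.5]);a=.09;X=np.array([np.cos(a),np.sin(a)]);Y=np.array([-np.sin(a),np.cos(a)])
W=lambda x,y,z:np.append(B+x*X+y*Y,z)
u0,v0=290,215
A=cv2.resize(f[v0:v0+125,u0:u0+165],(792,600),interpolation=cv2.INTER_CUBIC)
def dot(P,c):
    s=(proj(q,P)+.5-[u0,v0])*4.8-.5; cv2.circle(A,tuple(int(i) for i in s.round()),3,c,1)
for P in [(-61,68,159),(-61,-68,159),(55,-68,159),(55,68,159),(-55,-68,75),(55,-68,75),(-100,-98,30),(130,-98,30),(-100,98,30),(-55,-23,143),(-55,23,143),(-20,90,216),(55,-68,155)]: dot(W(*P),(0,255,0))
# predicted knife blade
T=np.array([371.6,-43.2,148.8])
for x,y in [(124.3,12),(124.3,-12),(44.3,12),(44.3,-12)]: dot(T+np.append(x*X+y*Y,0),(255,0,255))
save({'frame':A},'s2c')
E
```

```text
(no output)
```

View pics/s2c.png

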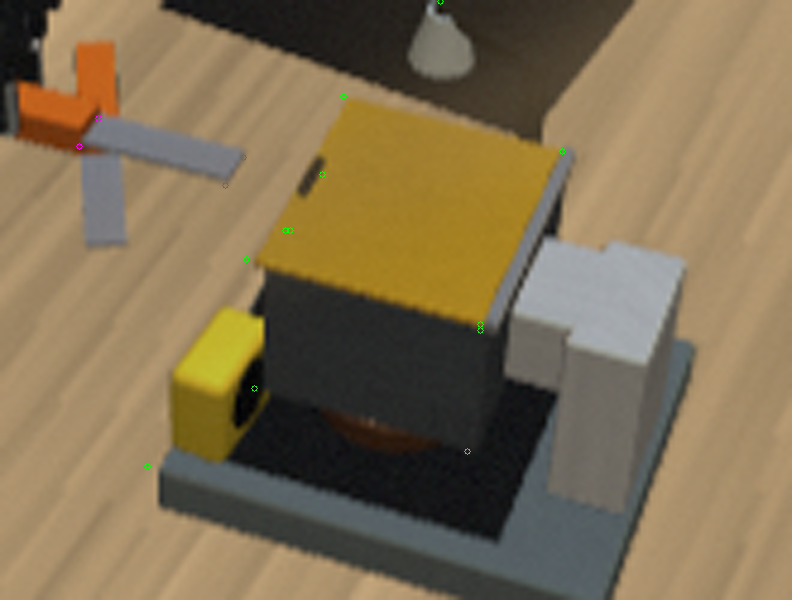

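```bash
python3 - <<'E'
from h import *
import pickle;v=pickle.load(open('v2.pkl','rb'))
from scipy.optimize import least_squares
q,t=v['s'],v['t']
S=lambda a,b:((a+.5)/4.8+290-.5,(b+.5)/4.8+215-.5)
T=lambda a,b:((a-400+.5)/4+280-.5,(b+.5)/4+125-.5)
obs=[(q,(-61,68,159),S(345,97)),(q,(-61,-68,159),S(258,263)),(q,(55,-68,159),S(488,325)),(q,(55,68,159),S(565,150)),(q,(-100,-98,30),S(164,453)),(q,(130,98,30),S(693,347)),(q,(-55,-68,75),S(265,383)),(q,(55,-68,75),S(481,447)),
(t,(-61,68,157),T(491,257)),(t,(-61,-68,157),T(730,238)),(t,(55,-68,159),T(713,55)),(t,(55,68,159),T(474,72)),(t,(130,98,30),T(430,50)),(t,(130,-98,30),T(722,30)),(t,(-100,-98,30),T(757,358)),(t,(-100,98,30),T(457,380))]
def W(p,P):
    c,s=np.cos(p[2]),np.sin(p[2]);return [p[0]+c*P[0]-s*P[1],p[1]+s*P[0]+c*P[1],P[2]]
def r(p,which=(0,1)): return np.concatenate([proj(c,W(p,P))-o for c,P,o in obs if (c is q and 0 in which) or (c is t and 1 in which)])
for w in [(0,1),(0,),(1,)]:
    s=least_squares(r,[590,-25,.09],args=(w,),loss='soft_l1');print(w,s.x.round(3),'\n',r(s.x,w).reshape(-1,2).round(1).tolist())
# blade tip: corners vs scene
print([proj(q,P).round(1) for P in ([0,0,0],)],S(245,150),S(228,181))
for X in S(245,150),S(228,181),S(100,117),S(83,147): print([atz(q,*X,z)[:2].round(1) for z in (149,152)])
E
```

```text
(0, 1) [ 5.93357e+02 -2.53670e+01  9.50000e-02] 
 [[0.6, 0.1], [-1.1, -0.3], [0.0, 0.2], [0.6, 0.5], [-2.1, 3.5], [0.8, -1.2], [-0.9, 1.7], [-1.3, 1.3], [-0.3, 0.6], [-0.3, 0.5], [-1.4, -1.4], [-0.1, -1.1], [-1.0, -0.6], [-0.1, -1.3], [1.0, 0.4], [-1.3, 1.3]]
(0,) [ 5.93106e+02 -2.28950e+01  1.04000e-01] 
 [[0.6, -0.4], [-0.6, -0.8], [0.7, -0.6], [0.7, -0.3], [-1.5, 3.1], [0.8, -2.2], [-0.4, 1.2], [-0.7, 0.5]]
(1,) [ 5.92994e+02 -2.64050e+01  9.20000e-02] 
 [[0.0, 0.6], [0.1, 0.8], [-0.8, -1.1], [0.5, -1.1], [-0.4, -0.6], [0.5, -1.0], [1.2, 0.7], [-1.0, 1.3]]
[array([193.8, 232.5])] (340.6458333333333, 245.85416666666666) (337.1041666666667, 252.3125)
[array([493.2, -15. ]), array([494.7, -18.3])]
[array([496.6, -40.8]), array([498.2, -44. ])]
[array([415.1, -26. ]), array([417. , -29.2])]
[array([419.4, -51.3]), array([421.2, -54.5])]
```

```bash
cat >> h.py <<'E'
BX,BY,BA=593.,-25.4,.095
def pl(x,y,z,da=0):
    c,s=np.cos(BA),np.sin(BA);return (BX+c*x-s*y,BY+s*x+c*y,z,BA+np.pi+da)
E
python3 - <<'E'
from h import *
to(pl(-222,.5,168.4),pl(-176,.5,168.4),pl(-154,.5,168.4))
E
```

```text
now [371.4 -42.6 169.5] ang -3.0495 tilt [ 0.0077  0.0384 -0.9992] t 8.67 F [-0.5 -0.2 -1.6] op 22.3
[-0.02 -0.34  0.09] turn -0.003
[-4.62 -0.33  0.15] turn -0.003
[-6.82 -0.32  0.17] turn -0.003
```

Call:
arm_command --moves '[{"tx":0,"ty":-0.34,"tz":0.1,"turn":0,"claw":1.5},{"tx":-1,"ty":-0.34,"tz":0.1,"turn":0,"claw":1.5},{"tx":-2,"ty":-0.34,"tz":0.12,"turn":0,"claw":1.5},{"tx":-3,"ty":-0.34,"tz":0.13,"turn":0,"claw":1.5},{"tx":-3.8,"ty":-0.34,"tz":0.14,"turn":0,"claw":1.5},{"tx":-4.6,"ty":-0.34,"tz":0.15,"turn":0,"claw":1.5},{"tx":-4.6,"ty":-0.34,"tz":0.15,"turn":0,"claw":1.5}]'

```text
time: 9.25
tool_pos: [418.9, -42.4, 167.8]
ee_rot: [-0.046, 0.999, 0.019, 0.004]
contact_force: [-0.8, -0.6, -1.4]
opening: 22.4
finger_force: 59.7
```

```bash
python3 - <<'E'
from h import *
to(pl(-154,.5,168.4))
q=vision.camera('scene')
save({'frame':cv2.resize(q['frame'][215:300,290:410],(792,561),interpolation=cv2.INTER_CUBIC)},'s3')
E
```

```text
now [418.9 -42.4 167.8] ang -3.0504 tilt [ 0.0072  0.0384 -0.9992] t 9.25 F [-0.8 -0.6 -1.4] op 22.4
[-2.09  0.1  -0.03] turn -0.004
```

View pics/s3.png

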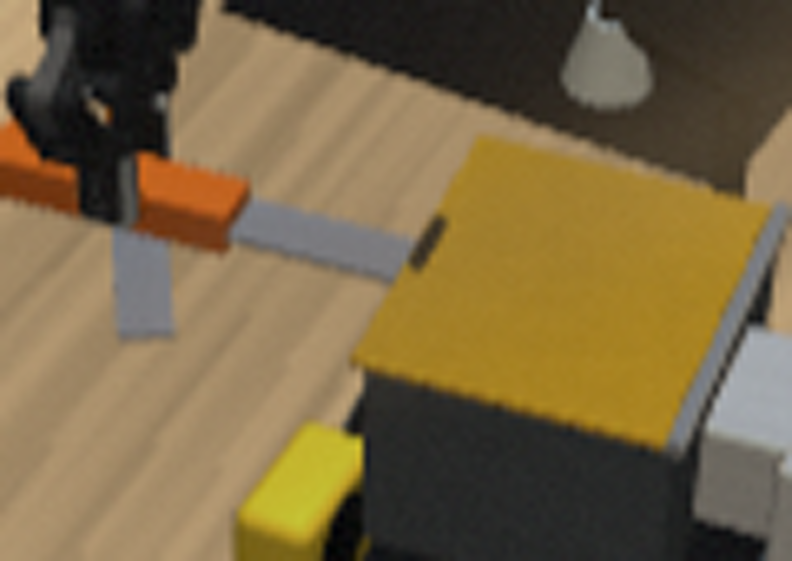

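Call:
arm_command --moves '[{"tx":-0.8,"ty":0.05,"tz":0,"turn":0,"claw":1.5},{"tx":-1.6,"ty":0.1,"tz":0,"turn":0,"claw":1.5},{"tx":-2.2,"ty":0.1,"tz":0,"turn":0,"claw":1.5},{"tx":-2.2,"ty":0.1,"tz":0,"turn":0,"claw":1.5}]'

```text
time: 9.63
tool_pos: [440.4, -39.5, 168.3]
ee_rot: [-0.046, 0.999, 0.019, 0.005]
contact_force: [-0.2, -0.1, -0.2]
opening: 22.4
finger_force: 59.7
```

```bash
python3 - <<'E'
from h import *
# z of blade relative TCP -20; cover sweep targets in plotter frame (tip x = TCP x +124)
to(pl(-152,0,175),pl(-148,0,200),pl(-142,0,230),pl(-130,0,252),pl(-112,0,260),pl(-90,0,258),pl(-70,0,250),pl(-50,0,245))
E
```

```text
now [440.4 -39.5 168.3] ang -3.0506 tilt [ 0.0077  0.0384 -0.9992] t 9.63 F [-0.2 -0.1 -0.2] op 22.4
[-0.13 -0.02 -0.67] turn -0.004
[-0.56  0.08 -3.16] turn -0.004
[-1.19  0.19 -6.15] turn -0.004
[-2.42  0.28 -8.34] turn -0.004
[-4.23  0.32 -9.12] turn -0.004
[-6.42  0.32 -8.89] turn -0.004
[-8.41  0.29 -8.07] turn -0.004
[-10.41   0.28  -7.55] turn -0.004
```

Call:
arm_command --moves '[{"tx":-0.13,"ty":0,"tz":-0.7,"turn":0,"claw":1.5},{"tx":-0.25,"ty":0,"tz":-1.5,"turn":0,"claw":1.5},{"tx":-0.4,"ty":0.05,"tz":-2.3,"turn":0,"claw":1.5},{"tx":-0.56,"ty":0.08,"tz":-3.2,"turn":0,"claw":1.5},{"tx":-0.8,"ty":0.1,"tz":-4.2,"turn":0,"claw":1.5},{"tx":-1.0,"ty":0.15,"tz":-5.2,"turn":0,"claw":1.5},{"tx":-1.2,"ty":0.19,"tz":-6.15,"turn":0,"claw":1.5},{"tx":-1.8,"ty":0.25,"tz":-7.3,"turn":0,"claw":1.5},{"tx":-2.4,"ty":0.28,"tz":-8.3,"turn":0,"claw":1.5},{"tx":-3.3,"ty":0.3,"tz":-8.8,"turn":0,"claw":1.5},{"tx":-4.2,"ty":0.32,"tz":-9.1,"turn":0,"claw":1.5},{"tx":-4.2,"ty":0.32,"tz":-9.1,"turn":0,"claw":1.5}]'

```text
time: 10.63
tool_pos: [481.5, -36.0, 261.0]
ee_rot: [-0.046, 0.999, 0.019, 0.005]
contact_force: [0.0, -0.2, -1.3]
opening: 22.6
finger_force: 59.7
```

```bash
python3 - <<'E'
from h import *
to(pl(-90,0,258),pl(-70,0,250),pl(-48,0,245))
q=vision.camera('scene')
A=cv2.resize(q['frame'][170:300,290:450],(792,600),interpolation=cv2.INTER_CUBIC)
save({'frame':A},'s4')
E
```

```text
now [481.5 -36.  261. ] ang -3.0507 tilt [ 0.009   0.0383 -0.9992] t 10.63 F [ 0.  -0.2 -1.3] op 22.6
[-2.2  -0.    0.32] turn -0.004
[-4.19 -0.03  1.15] turn -0.004
[-6.38 -0.04  1.68] turn -0.004
```

View pics/s4.png

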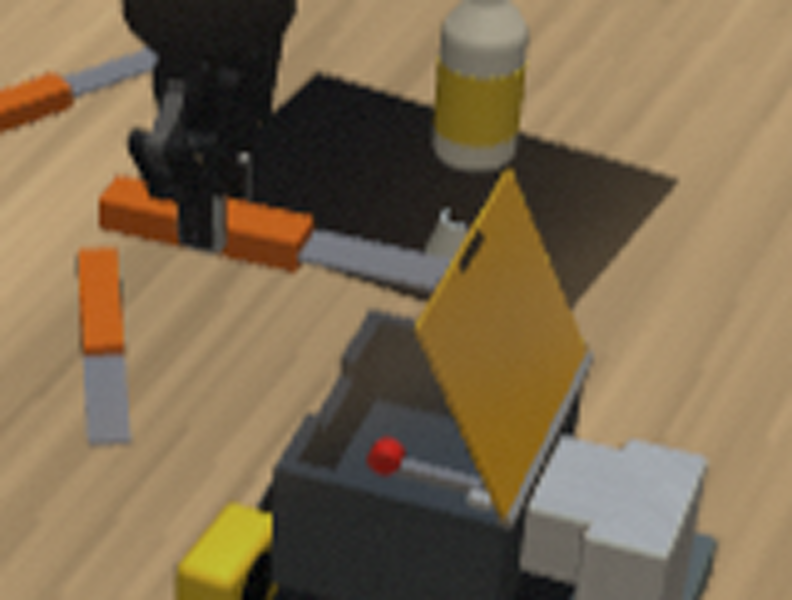

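Call:
arm_command --moves '[{"tx":-1.1,"ty":0,"tz":0.15,"turn":0,"claw":1.5},{"tx":-2.2,"ty":0,"tz":0.3,"turn":0,"claw":1.5},{"tx":-3.2,"ty":0,"tz":0.7,"turn":0,"claw":1.5},{"tx":-4.2,"ty":0,"tz":1.1,"turn":0,"claw":1.5},{"tx":-5,"ty":0,"tz":1.4,"turn":0,"claw":1.5},{"tx":-5.8,"ty":0,"tz":1.6,"turn":0,"claw":1.5},{"tx":-6.4,"ty":0,"tz":1.7,"turn":0,"claw":1.5},{"tx":-6.4,"ty":0,"tz":1.7,"turn":0,"claw":1.5}]'

```text
time: 11.35
tool_pos: [544.8, -29.5, 242.8]
ee_rot: [-0.046, 0.999, 0.019, 0.004]
contact_force: [0.8, 0.6, -0.8]
opening: 22.2
finger_force: 59.8
```

```bash
python3 - <<'E'
from h import *
to(pl(-60,0,255))
q=vision.camera('scene');save(q,'s5raw')
A=cv2.resize(q['frame'][170:300,290:450],(792,600),interpolation=cv2.INTER_CUBIC)
def dot(P,c):
    s=(proj(q,P)+.5-[290,170])*4.8-.5+[0,0]; s=(s)*np.array([792/768,600/624]); cv2.circle(A,tuple(int(i) for i in s.round()),3,c,1)
for th,c in ((1.6,(255,0,0)),(1.85,(0,255,0)),(2.0,(0,0,255))):
    for y in (-68,68): dot(pl(55-116*np.cos(th),y,157+116*np.sin(th))[:3],c)
save({'frame':A},'s5')
E
```

```text
now [544.8 -29.5 242.8] ang -3.0507 tilt [ 0.0066  0.0385 -0.9992] t 11.35 F [ 0.8  0.6 -0.8] op 22.2
[ 1.15 -0.01 -1.23] turn -0.004
```

View pics/s5.png

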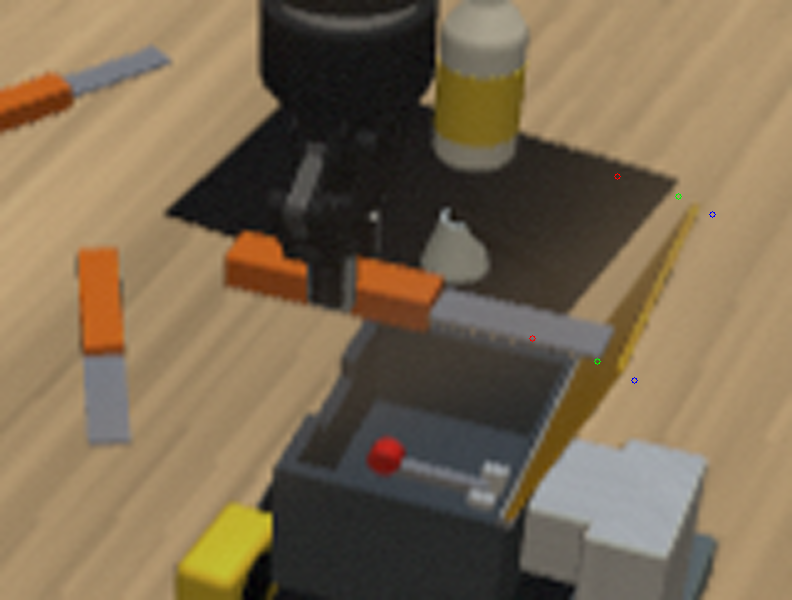

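```bash
python3 - <<'E'
from h import *
to((375,-46,243,BA+np.pi),(380,60,220,3.13),(400,190,180,2.98),(418.8,314.6,80,2.891),(418.8,314.6,36,2.891))
E
```

```text
now [544.3 -29.5 243.1] ang -3.0507 tilt [ 0.0067  0.0384 -0.9992] t 11.4 F [-1.1  0.3 -1.1] op 22.6
[17.01 -0.09 -0.16] turn -0.004
[15.57 10.32  2.54] turn 0.103
[12.44 22.92  7.06] turn 0.253
[ 9.54 34.78 17.54] turn 0.342
[ 9.59 34.61 21.94] turn 0.342
```

Call:
arm_command --moves '[{"tx":2,"ty":0,"tz":0,"turn":0,"claw":1.5},{"tx":5,"ty":0,"tz":0,"turn":0,"claw":1.5},{"tx":8.5,"ty":0,"tz":0,"turn":0,"claw":1.5},{"tx":12,"ty":0,"tz":0,"turn":0,"claw":1.5},{"tx":15,"ty":0,"tz":-0.1,"turn":0,"claw":1.5},{"tx":17,"ty":0.5,"tz":-0.1,"turn":0,"claw":1.5},{"tx":16.5,"ty":3.5,"tz":0.6,"turn":0.03,"claw":1.5},{"tx":16,"ty":7,"tz":1.5,"turn":0.06,"claw":1.5},{"tx":15.6,"ty":10.3,"tz":2.5,"turn":0.1,"claw":1.5},{"tx":14.8,"ty":13.5,"tz":3.6,"turn":0.14,"claw":1.5},{"tx":14,"ty":16.7,"tz":4.7,"turn":0.18,"claw":1.5},{"tx":13.2,"ty":19.8,"tz":5.9,"turn":0.22,"claw":1.5},{"tx":12.4,"ty":22.9,"tz":7,"turn":0.253,"claw":1.5},{"tx":11.6,"ty":26,"tz":9,"turn":0.28,"claw":1.5},{"tx":10.8,"ty":29,"tz":11,"turn":0.31,"claw":1.5},{"tx":10,"ty":32.2,"tz":13,"turn":0.342,"claw":1.5},{"tx":9.5,"ty":34.8,"tz":15,"turn":0.342,"claw":1.5},{"tx":9.5,"ty":34.8,"tz":17.5,"turn":0.342,"claw":1.5},{"tx":9.5,"ty":34.8,"tz":17.5,"turn":0.342,"claw":1.5},{"tx":9.5,"ty":34.8,"tz":17.5,"turn":0.342,"claw":1.5}]'

```text
time: 13.07
tool_pos: [418.0, 314.1, 80.3]
ee_rot: [0.125, 0.992, 0.019, 0.0]
contact_force: [-0.7, 0.9, -1.0]
opening: 22.2
finger_force: 59.7
```

```bash
python3 - <<'E'
from h import *
to((418.8,314.6,40,2.891),(418.8,314.6,35.5,2.891),(418.8,314.6,110,2.891))
E
```

```text
now [418.  314.1  80.3] ang 2.8911 tilt [ 0.0052  0.0369 -0.9993] t 13.07 F [-0.7  0.9 -1. ] op 22.2
[-0.09 -0.08  4.03] turn 0.0
[-0.09 -0.1   4.48] turn 0.0
[-0.06  0.18 -2.97] turn 0.0
```

Call:
arm_command --moves '[{"tx":0,"ty":0,"tz":2,"turn":0,"claw":1.5},{"tx":-0.1,"ty":-0.1,"tz":3.5,"turn":0,"claw":1.5},{"tx":-0.1,"ty":-0.1,"tz":4.2,"turn":0,"claw":1.5},{"tx":-0.1,"ty":-0.1,"tz":4.5,"turn":0,"claw":1.5},{"tx":-0.1,"ty":-0.1,"tz":4.5,"turn":0,"claw":1.5}]'

```text
time: 13.48
tool_pos: [420.2, 315.0, 36.5]
ee_rot: [0.126, 0.992, 0.02, 0.001]
contact_force: [-0.5, 0.5, -1.5]
opening: 22.5
finger_force: 59.8
```

Call:
arm_command --moves '[{"tx":0,"ty":0,"tz":0,"turn":0,"claw":3},{"tx":0,"ty":0,"tz":0,"turn":0,"claw":4.5},{"tx":0,"ty":0,"tz":0,"turn":0,"claw":4.5},{"tx":0,"ty":0,"tz":0,"turn":0,"claw":4.5},{"tx":0,"ty":0,"tz":-2,"turn":0,"claw":4.5},{"tx":0,"ty":0.2,"tz":-5,"turn":0,"claw":4.5},{"tx":0,"ty":0.4,"tz":-9,"turn":0,"claw":4.5},{"tx":0,"ty":0.5,"tz":-13,"turn":0,"claw":4.5},{"tx":0,"ty":0.6,"tz":-17,"turn":0,"claw":4.5},{"tx":0,"ty":0.6,"tz":-20,"turn":0,"claw":4.5},{"tx":0,"ty":0.6,"tz":-22,"turn":0,"claw":4.5}]'

```text
time: 14.4
tool_pos: [420.3, 313.0, 259.6]
ee_rot: [0.125, 0.992, 0.021, 0.003]
contact_force: [1.1, -0.2, -0.3]
opening: 45.0
finger_force: 0.0
```

```bash
python3 - <<'E'
from h import *
w=vision.camera('wrist');t=vision.camera('top');q=vision.camera('scene')
# knob from scene (red) and top
for n,c,b in (('s',q,(340,450,215,300)),('t',t,(280,380,120,230))):
    h=cv2.cvtColor(c['frame'],cv2.COLOR_RGB2HSV);m=cv2.inRange(h,(0,150,80),(6,255,255))|cv2.inRange(h,(174,150,80),(180,255,255))
    k,l,st,ce=cv2.connectedComponentsWithStats(m)
    for i in range(1,k):
        x,y=ce[i]
        if b[0]<x<b[1] and b[2]<y<b[3]:
            P=[atz(c,x,y,z) for z in (116,122)]
            i2=lambda P:(np.array([[np.cos(BA),np.sin(BA)],[-np.sin(BA),np.cos(BA)]])@(P[:2]-[BX,BY])).round(1)
            print(n,st[i],ce[i].round(1),[i2(p) for p in P])
A=cv2.resize(w['frame'],(400,300));B=cv2.resize(t['frame'][120:240,140:300],(400,300));C=cv2.resize(t['frame'][120:240,260:420],(400,300));D=cv2.resize(q['frame'][160:310,270:470],(400,300))
save({'frame':np.vstack([np.hstack([A,B]),np.hstack([C,D])])},'m6')
to((400,60,250,3.13),(*pl(-22,0,250)[:3],pl(0,0,0)[3]))
E
```

```text
s [364 265   8   8  42] [367.6 268.4] [array([-21.6,   2.6]), array([-19.7,  -3.8])]
t [328 174   6   6  31] [330.1 176.5] [array([-20.7,  -1. ]), array([-22.9,  -0.5])]
t [350 217   4   2   7] [351.3 217.4] [array([-124.7,  -40.8]), array([-126.2,  -40.1])]
now [420.5 313.1 257.3] ang 2.8906 tilt [ 0.0097  0.0403 -0.9991] t 14.55 F [-0.3 -0.  -0.7] op 45.1
[ -4.3  -25.04  -0.31] turn -0.239
[-23.05 -29.26  -0.49] turn -0.346
```

View pics/m6.png

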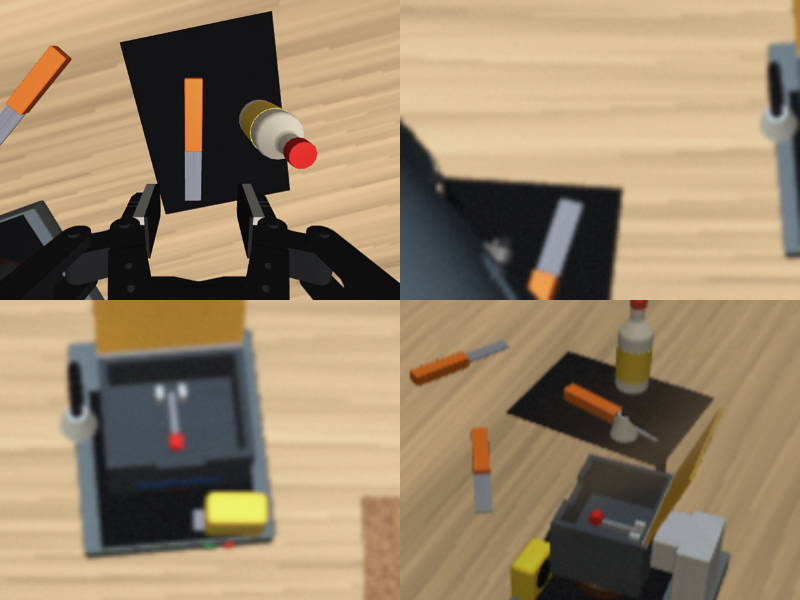

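Call:
arm_command --moves '[{"tx":-0.7,"ty":-4,"tz":-0.5,"turn":-0.04,"claw":4},{"tx":-1.4,"ty":-8,"tz":-1,"turn":-0.08,"claw":4},{"tx":-2.1,"ty":-12,"tz":-1.3,"turn":-0.12,"claw":4},{"tx":-2.8,"ty":-16,"tz":-1.3,"turn":-0.16,"claw":4},{"tx":-3.5,"ty":-20,"tz":-1.3,"turn":-0.2,"claw":4},{"tx":-4.3,"ty":-24,"tz":-1.3,"turn":-0.24,"claw":4},{"tx":-7,"ty":-26.5,"tz":-1.4,"turn":-0.28,"claw":4},{"tx":-10.5,"ty":-28,"tz":-1.4,"turn":-0.32,"claw":4},{"tx":-14,"ty":-29,"tz":-1.5,"turn":-0.346,"claw":4},{"tx":-17.5,"ty":-29.3,"tz":-1.5,"turn":-0.346,"claw":4},{"tx":-21,"ty":-29.3,"tz":-1.5,"turn":-0.346,"claw":4},{"tx":-23,"ty":-29.3,"tz":-1.5,"turn":-0.346,"claw":4},{"tx":-23,"ty":-29.3,"tz":-1.5,"turn":-0.346,"claw":4},{"tx":-23,"ty":-29.3,"tz":-1.5,"turn":-0.346,"claw":4},{"tx":-23,"ty":-29.3,"tz":-1.5,"turn":-0.346,"claw":4}]'

```text
time: 15.8
tool_pos: [568.9, -28.4, 257.9]
ee_rot: [-0.048, 0.999, 0.019, 0.004]
contact_force: [-0.1, 0.8, 0.2]
opening: 40.0
finger_force: 0.0
```

```bash
python3 - <<'E'
from h import *
to(pl(-21.5,-.5,180),pl(-21.5,-.5,137))
E
```

```text
now [568.9 -28.4 257.9] ang -3.0467 tilt [ 0.0054  0.0386 -0.9992] t 15.8 F [-0.1  0.8  0.2] op 40.0
[-0.2  -0.28  7.78] turn -0.0
[-0.17 -0.44 12.08] turn -0.0
```

Call:
arm_command --moves '[{"tx":-0.2,"ty":-0.1,"tz":2.5,"turn":0,"claw":4},{"tx":-0.2,"ty":-0.2,"tz":5,"turn":0,"claw":4},{"tx":-0.2,"ty":-0.28,"tz":7.8,"turn":0,"claw":4},{"tx":-0.2,"ty":-0.35,"tz":9.8,"turn":0,"claw":4},{"tx":-0.2,"ty":-0.4,"tz":11.2,"turn":0,"claw":3},{"tx":-0.2,"ty":-0.44,"tz":12.1,"turn":0,"claw":2.2},{"tx":-0.2,"ty":-0.44,"tz":12.1,"turn":0,"claw":1.8},{"tx":-0.2,"ty":-0.44,"tz":12.1,"turn":0,"claw":1.8}]'

```text
time: 16.47
tool_pos: [572.7, -28.0, 138.2]
ee_rot: [-0.048, 0.999, 0.019, 0.005]
contact_force: [0.4, 0.4, -0.0]
opening: 18.1
finger_force: 0.0
```

```bash
python3 - <<'E'
from h import *
w=vision.camera('wrist');q=vision.camera('scene')
save({'frame':np.hstack([w['frame'][200:480,170:470],cv2.resize(q['frame'][190:300,310:450],(400,280))])},'m7')
to(pl(-21.5,-.5,137));print(bot.get_state()['finger_force'])
E
```

```text
now [573.5 -28.1 138.9] ang -3.0467 tilt [ 0.0088  0.0383 -0.9992] t 16.57 F [-0.   0.3  0.8] op 18.1
[0.18 0.03 0.19] turn -0.0
0.0
```

View pics/m7.png

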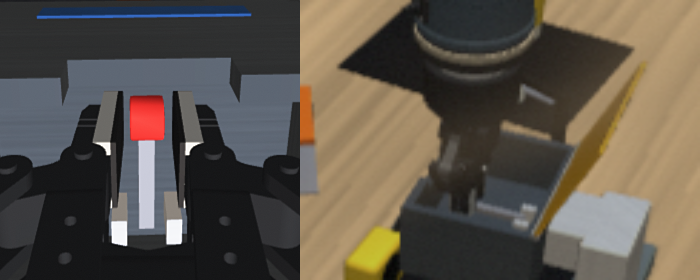

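Call:
arm_command --moves '[{"tx":0.1,"ty":0,"tz":0.1,"turn":0,"claw":1.4},{"tx":0.1,"ty":0,"tz":0.1,"turn":0,"claw":0.8},{"tx":0.1,"ty":0,"tz":0.1,"turn":0,"claw":0.8},{"tx":0.1,"ty":0,"tz":0.1,"turn":0,"claw":0.8}]'

```text
time: 16.9
tool_pos: [572.5, -28.4, 137.1]
ee_rot: [-0.047, 0.999, 0.019, 0.005]
contact_force: [1.6, -0.1, 1.4]
opening: 9.7
finger_force: 58.9
```

```bash
python3 - <<'E'
from h import *
s=bot.get_state();print(s['finger_force'])
M=R.from_quat(s['ee_rot']).as_matrix()
f0=.153+.04
w=[]
for f in np.linspace(f0,1.153,9)[1:]:
    d=np.array([53*(np.cos(f0)-np.cos(f)),0,53*(np.sin(f)-np.sin(f0))])
    c,n=np.cos(BA),np.sin(BA);p=s['tool_pos']+[c*d[0],n*d[0],d[2]];w.append((*p,BA+np.pi))
to(*w)
E
```

```text
58.92575562000275
now [572.5 -28.4 137.1] ang -3.047 tilt [ 0.0081  0.0382 -0.9992] t 16.9 F [ 1.6 -0.1  1.4] op 9.7
[-0.17  0.02 -0.61] turn -0.0
[-0.4   0.04 -1.2 ] turn -0.0
[-0.71  0.07 -1.76] turn -0.0
[-1.08  0.09 -2.27] turn -0.0
[-1.51  0.1  -2.74] turn -0.0
[-2.    0.12 -3.15] turn -0.0
[-2.53  0.13 -3.5 ] turn -0.0
[-3.1   0.14 -3.79] turn -0.0
```

Call:
arm_command --moves '[{"tx":-0.17,"ty":0.02,"tz":-0.6,"turn":0,"claw":0.8},{"tx":-0.4,"ty":0.04,"tz":-1.2,"turn":0,"claw":0.8},{"tx":-0.7,"ty":0.07,"tz":-1.76,"turn":0,"claw":0.8},{"tx":-1.08,"ty":0.09,"tz":-2.27,"turn":0,"claw":0.8},{"tx":-1.5,"ty":0.1,"tz":-2.74,"turn":0,"claw":0.8},{"tx":-2,"ty":0.12,"tz":-3.15,"turn":0,"claw":0.8},{"tx":-2.5,"ty":0.13,"tz":-3.5,"turn":0,"claw":0.8},{"tx":-3.1,"ty":0.14,"tz":-3.8,"turn":0,"claw":0.8},{"tx":-3.1,"ty":0.14,"tz":-3.8,"turn":0,"claw":0.8}]'

```text
time: 17.65
tool_pos: [603.9, -25.3, 175.5]
ee_rot: [-0.047, 0.999, 0.019, 0.005]
contact_force: [2.2, -3.3, -7.6]
opening: 8.9
finger_force: 43.1
```

```bash
python3 - <<'E'
from h import *
to((0,0,0,0));print(bot.get_state()['finger_force'])
E
```

```text
now [603.9 -25.3 175.5] ang -3.0469 tilt [ 0.0081  0.0383 -0.9992] t 17.65 F [ 2.2 -3.3 -7.6] op 8.9
[60.08  7.6  17.14] turn -3.047
43.09669295944332
```

Call:
arm_command --moves '[{"tx":-0.2,"ty":0,"tz":-0.1,"turn":0,"claw":0.8},{"tx":-0.4,"ty":0,"tz":-0.15,"turn":0,"claw":0.8},{"tx":-0.4,"ty":0,"tz":-0.15,"turn":0,"claw":0.8}]'

```text
time: 17.9
tool_pos: [606.6, -25.1, 176.8]
ee_rot: [-0.047, 0.999, 0.019, 0.004]
contact_force: [-1.7, -3.3, -1.5]
opening: 9.3
finger_force: 43.8
```

Call:
arm_command --moves '[{"tx":-0.1,"ty":0,"tz":0,"turn":0,"claw":2},{"tx":0,"ty":0,"tz":0,"turn":0,"claw":3.5},{"tx":0,"ty":0,"tz":0,"turn":0,"claw":3.5},{"tx":0,"ty":0,"tz":-2,"turn":0,"claw":3.5},{"tx":0,"ty":0,"tz":-5,"turn":0,"claw":3.5},{"tx":0,"ty":0,"tz":-8,"turn":0,"claw":3.5},{"tx":4,"ty":0,"tz":-9,"turn":0,"claw":3.5},{"tx":8,"ty":0,"tz":-9,"turn":0,"claw":3.5},{"tx":12,"ty":0,"tz":-9,"turn":0,"claw":3.5},{"tx":16,"ty":0,"tz":-9,"turn":0,"claw":3.5},{"tx":20,"ty":0,"tz":-9,"turn":0,"claw":3.5},{"tx":22,"ty":0,"tz":-9,"turn":0,"claw":3.5},{"tx":22,"ty":4,"tz":-9,"turn":0,"claw":3.5},{"tx":22,"ty":8,"tz":-9,"turn":0,"claw":3.5},{"tx":22,"ty":12,"tz":-9,"turn":0,"claw":3.5},{"tx":22,"ty":16,"tz":-9,"turn":0,"claw":3.5},{"tx":22,"ty":20,"tz":-9,"turn":0,"claw":3.5},{"tx":22,"ty":24,"tz":-9,"turn":0,"claw":3.5},{"tx":22,"ty":26,"tz":-9,"turn":0,"claw":3.5},{"tx":22,"ty":26,"tz":-9,"turn":0,"claw":3.5}]'

```text
time: 19.57
tool_pos: [361.5, 212.8, 274.1]
ee_rot: [-0.05, 0.999, 0.02, 0.005]
contact_force: [0.1, -0.3, -1.3]
opening: 35.4
finger_force: 0.0
```

```bash
python3 - <<'E'
from h import *
from scipy.optimize import minimize_scalar
to((0,0,0,0))
t=vision.camera('top');q=vision.camera('scene')
k=lambda a:np.array(pl(30-53*np.cos(.153+a),0,108+53*np.sin(.153+a))[:3])
for n,c in (('s',q),('t',t)):
    print(n,'knob px at angles',{a:proj(c,k(a)).round(1).tolist() for a in (.05,.9,1.0)},
     'cover tip px',{a:proj(c,pl(55-114*np.cos(a),0,157+114*np.sin(a))[:3]).round(1).tolist() for a in (1.57,1.9,2.0)})
    h=cv2.cvtColor(c['frame'],cv2.COLOR_RGB2HSV);m=cv2.inRange(h,(0,150,80),(6,255,255))|cv2.inRange(h,(174,150,80),(180,255,255))
    K,l,st,ce=cv2.connectedComponentsWithStats(m)
    for i in range(1,K):
        if st[i,4]>5 and 280<ce[i,0]<450: print(st[i],ce[i].round(1))
    for nm in ('cover','knife','glue','tape','slice_stack','pencil_pot'):
        for d in vision.search_frame(c,nm)[:3]: 
            if d['confidence']>.5: print(nm,np.round(d['point'],0),round(d['confidence'],2))
save(q,'s8');save(t,'t8')
E
```

```text
now [361.5 212.8 274.1] ang -3.0427 tilt [ 0.0073  0.0398 -0.9992] t 19.57 F [ 0.1 -0.3 -1.3] op 35.4
[ 38.38 -18.64  26.27] turn -3.043
s knob px at angles {0.05: [367.2, 268.2], 0.9: [378.4, 259.7], 1.0: [380.4, 259.5]} cover tip px {1.57: [404.4, 224.9], 1.9: [420.8, 231.1], 2.0: [425.4, 233.8]}
[386 156   8   9  57] [389.2 160.2]
[374 256   7   8  47] [377.2 259.6]
cover [679. -35. 227.] 0.6
knife [167. 307.  12.] 0.66
knife [347.  97.  22.] 0.62
knife [424. 305.  27.] 0.57
glue [449. 384.  81.] 0.58
tape [ 522. -105.   80.] 0.8
tape [623. -60.  98.] 0.6
slice_stack [ 380. -310.   49.] 0.7
pencil_pot [ 490. -364.   91.] 0.82
t knob px at angles {0.05: [329.8, 176.6], 0.9: [329.3, 160.9], 1.0: [329.2, 158.5]} cover tip px {1.57: [329.1, 116.6], 1.9: [327.4, 102.0], 2.0: [326.8, 98.5]}
[327 159   6   7  34] [329.6 162.2]
[350 217   4   2   7] [351.3 217.4]
cover [666. -16. 219.] 0.55
knife [347.  89.  13.] 0.94
knife [515. -85.  82.] 0.67
knife [538. 281.  15.] 0.61
tape [515. -87.  82.] 0.71
slice_stack [ 374. -291.   49.] 0.83
pencil_pot [ 468. -340.   95.] 0.59
```

```bash
python3 - <<'E'
from h import *
to(pl(-190,-1,270),pl(-30,-1,265),pl(-30,-1,175))
E
```

```text
now [362.3 209.2 273.9] ang -3.0472 tilt [ 0.0072  0.0384 -0.9992] t 20.27 F [-0.9  0.2 -0.3] op 35.2
[ -1.76 -25.64  -0.56] turn -0.001
[-17.75 -25.65   0.11] turn -0.001
[-17.65 -25.99   9.11] turn -0.001
```

Call:
arm_command --moves '[{"tx":-0.3,"ty":-4,"tz":-0.1,"turn":0,"claw":2},{"tx":-0.6,"ty":-8,"tz":-0.2,"turn":0,"claw":0},{"tx":-0.9,"ty":-12,"tz":-0.3,"turn":0,"claw":0},{"tx":-1.2,"ty":-16,"tz":-0.4,"turn":0,"claw":0},{"tx":-1.5,"ty":-20,"tz":-0.5,"turn":0,"claw":0},{"tx":-1.8,"ty":-23.5,"tz":-0.5,"turn":0,"claw":0},{"tx":-4,"ty":-25.6,"tz":-0.5,"turn":0,"claw":0},{"tx":-7.5,"ty":-25.6,"tz":-0.3,"turn":0,"claw":0},{"tx":-11,"ty":-25.6,"tz":-0.2,"turn":0,"claw":0},{"tx":-14.5,"ty":-25.6,"tz":0,"turn":0,"claw":0},{"tx":-17.7,"ty":-25.6,"tz":0,"turn":0,"claw":0},{"tx":-17.7,"ty":-25.6,"tz":0,"turn":0,"claw":0},{"tx":-17.7,"ty":-25.6,"tz":0.1,"turn":0,"claw":0},{"tx":-17.7,"ty":-25.7,"tz":3,"turn":0,"claw":0},{"tx":-17.7,"ty":-25.8,"tz":6,"turn":0,"claw":0},{"tx":-17.65,"ty":-26,"tz":8,"turn":0,"claw":0},{"tx":-17.65,"ty":-26,"tz":9.1,"turn":0,"claw":0},{"tx":-17.65,"ty":-26,"tz":9.1,"turn":0,"claw":0}]'

```text
time: 21.77
tool_pos: [561.0, -29.1, 173.0]
ee_rot: [-0.047, 0.999, 0.019, 0.003]
contact_force: [-0.1, 0.2, 0.2]
opening: 0.1
finger_force: 0.0
```

Call:
arm_command --moves '[{"tx":-0.5,"ty":0,"tz":0,"turn":0,"claw":0},{"tx":-1,"ty":0,"tz":0,"turn":0,"claw":0},{"tx":-1.4,"ty":0,"tz":0,"turn":0,"claw":0},{"tx":-1.7,"ty":0,"tz":0,"turn":0,"claw":0},{"tx":-1.9,"ty":0,"tz":0,"turn":0,"claw":0},{"tx":-1.9,"ty":0,"tz":0,"turn":0,"claw":0}]'

```text
time: 22.27
tool_pos: [581.8, -27.5, 178.2]
ee_rot: [-0.047, 0.999, 0.019, 0.005]
contact_force: [-24.2, -2.0, 36.6]
opening: -0.3
finger_force: 17.8
```

```bash
python3 - <<'E'
from h import *
to(pl(-11,-1,175),pl(-5,-1,175))
E
```

```text
now [581.8 -27.5 178.2] ang -3.047 tilt [ 0.0077  0.0377 -0.9993] t 22.27 F [-24.2  -2.   36.6] op -0.3
[-0.03 -0.    0.32] turn -0.0
[-0.63 -0.    0.32] turn -0.0
```

Call:
arm_command --moves '[{"tx":1,"ty":0,"tz":0,"turn":0,"claw":0},{"tx":1.8,"ty":0,"tz":-0.2,"turn":0,"claw":0},{"tx":1.8,"ty":0,"tz":-3,"turn":0,"claw":0},{"tx":1.8,"ty":0,"tz":-6,"turn":0,"claw":0},{"tx":4,"ty":0,"tz":-9,"turn":0,"claw":0},{"tx":8,"ty":0,"tz":-9,"turn":0,"claw":0},{"tx":12,"ty":0,"tz":-9,"turn":0,"claw":0},{"tx":16,"ty":0,"tz":-9,"turn":0,"claw":0},{"tx":19,"ty":0,"tz":-9,"turn":0,"claw":0},{"tx":19,"ty":0,"tz":-9,"turn":0,"claw":0}]'

```text
time: 23.1
tool_pos: [388.2, -49.0, 264.2]
ee_rot: [-0.047, 0.999, 0.019, 0.005]
contact_force: [0.9, 0.5, 1.1]
opening: -0.2
finger_force: 0.0
```

```bash
cat > kn.py <<'E'
from h import *
from scipy.optimize import least_squares
to((0,0,0,0))
obs=[]
for n in ('scene','top','wrist'):
    c=vision.camera(n);save(c,'k_'+n)
    h=cv2.cvtColor(c['frame'],cv2.COLOR_RGB2HSV);m=cv2.inRange(h,(0,150,80),(6,255,255))|cv2.inRange(h,(174,150,80),(180,255,255))
    K,l,st,ce=cv2.connectedComponentsWithStats(m)
    e=proj(c,pl(5,0,153)[:3])
    for i in range(1,K):
        if st[i,4]>12 and np.linalg.norm(ce[i]-e)<(25 if n!='wrist' else 120): print(n,st[i],ce[i].round(1),'angle->px',{a:proj(c,pl(30-53*np.cos(.153+a),0,108+53*np.sin(.153+a))[:3]).round(1).tolist() for a in (.05,.8,.9,1.)})
E
python3 kn.py
```

```text
now [388.2 -49.  264.2] ang -3.0475 tilt [ 0.0077  0.038  -0.9992] t 23.1 F [0.9 0.5 1.1] op -0.2
[38.49  7.55 26.29] turn -3.048
scene [376 256   7   8  44] [379.1 259.2] angle->px {0.05: [367.2, 268.2], 0.8: [376.5, 260.2], 0.9: [378.4, 259.7], 1.0: [380.4, 259.5]}
```

```bash
python3 - <<'E'
from h import *
to(pl(-34,-1,264),pl(-34,-1,162),pl(-22,-1,162))
E
```

```text
now [393.  -48.8 264. ] ang -3.047 tilt [ 0.0091  0.0382 -0.9992] t 23.25 F [0.  0.  0.3] op -0.1
[-16.73   0.34   0.22] turn -0.0
[-16.6   -0.04  10.41] turn -0.0
[-17.8   -0.04  10.43] turn -0.0
```

Call:
arm_command --moves '[{"tx":-4,"ty":0.1,"tz":0,"turn":0,"claw":0},{"tx":-8,"ty":0.2,"tz":0,"turn":0,"claw":0},{"tx":-12,"ty":0.3,"tz":0.1,"turn":0,"claw":0},{"tx":-15,"ty":0.3,"tz":0.2,"turn":0,"claw":0},{"tx":-16.7,"ty":0.3,"tz":0.2,"turn":0,"claw":0},{"tx":-16.7,"ty":0.3,"tz":1,"turn":0,"claw":0},{"tx":-16.7,"ty":0.2,"tz":4,"turn":0,"claw":0},{"tx":-16.7,"ty":0.1,"tz":7,"turn":0,"claw":0},{"tx":-16.6,"ty":0,"tz":9.5,"turn":0,"claw":0},{"tx":-16.6,"ty":0,"tz":10.4,"turn":0,"claw":0},{"tx":-16.6,"ty":0,"tz":10.4,"turn":0,"claw":0},{"tx":-17.2,"ty":0,"tz":10.4,"turn":0,"claw":0},{"tx":-17.8,"ty":0,"tz":10.4,"turn":0,"claw":0},{"tx":-18.0,"ty":0,"tz":10.4,"turn":0,"claw":0},{"tx":-18.0,"ty":0,"tz":10.4,"turn":0,"claw":0}]'

```text
time: 24.5
tool_pos: [573.3, -27.7, 161.4]
ee_rot: [-0.048, 0.999, 0.019, 0.005]
contact_force: [0.3, 0.0, -0.7]
opening: -0.1
finger_force: 0.0
```

Call:
arm_command --moves '[{"tx":-0.2,"ty":0,"tz":0,"turn":0,"claw":0},{"tx":-0.4,"ty":0,"tz":0,"turn":0,"claw":0},{"tx":-0.4,"ty":0,"tz":0,"turn":0,"claw":0}]'

```text
time: 24.75
tool_pos: [576.6, -27.4, 161.3]
ee_rot: [-0.047, 0.999, 0.019, 0.005]
contact_force: [-0.3, -0.0, -0.1]
opening: -0.1
finger_force: 0.0
```

Call:
arm_command --moves '[{"tx":-0.15,"ty":0,"tz":0,"turn":0,"claw":0},{"tx":-0.3,"ty":0,"tz":0,"turn":0,"claw":0},{"tx":-0.3,"ty":0,"tz":0,"turn":0,"claw":0}]'

```text
time: 25.0
tool_pos: [579.5, -27.1, 161.3]
ee_rot: [-0.047, 0.999, 0.019, 0.005]
contact_force: [-0.6, 0.2, -0.6]
opening: -0.0
finger_force: 0.0
```

Call:
arm_command --moves '[{"tx":-0.15,"ty":0,"tz":0,"turn":0,"claw":0},{"tx":-0.3,"ty":0,"tz":0,"turn":0,"claw":0},{"tx":-0.3,"ty":0,"tz":0,"turn":0,"claw":0}]'

```text
time: 25.25
tool_pos: [582.4, -26.8, 161.2]
ee_rot: [-0.047, 0.999, 0.019, 0.004]
contact_force: [-0.6, 0.5, 0.6]
opening: -0.0
finger_force: 0.1
```

Call:
arm_command --moves '[{"tx":-0.15,"ty":0,"tz":0,"turn":0,"claw":0},{"tx":-0.2,"ty":0,"tz":0,"turn":0,"claw":0},{"tx":-0.2,"ty":0,"tz":0,"turn":0,"claw":0}]'

```text
time: 25.5
tool_pos: [584.1, -26.6, 161.2]
ee_rot: [-0.047, 0.999, 0.019, 0.004]
contact_force: [-3.6, -1.4, 2.1]
opening: -0.1
finger_force: 1.6
```

Call:
arm_command --moves '[{"tx":-0.15,"ty":0,"tz":0,"turn":0,"claw":0},{"tx":-0.2,"ty":0,"tz":0,"turn":0,"claw":0},{"tx":-0.2,"ty":0,"tz":0,"turn":0,"claw":0}]'

```text
time: 25.75
tool_pos: [584.7, -26.6, 161.2]
ee_rot: [-0.047, 0.999, 0.019, 0.003]
contact_force: [-15.8, -1.6, 9.8]
opening: 0.4
finger_force: 7.9
```

Call:
arm_command --moves '[{"tx":0.5,"ty":0,"tz":0,"turn":0,"claw":0},{"tx":1.5,"ty":0,"tz":0,"turn":0,"claw":0},{"tx":1.8,"ty":0,"tz":-2,"turn":0,"claw":0},{"tx":1.8,"ty":0,"tz":-5,"turn":0,"claw":0},{"tx":1.8,"ty":0,"tz":-8.5,"turn":0,"claw":0},{"tx":4,"ty":0,"tz":-10.5,"turn":0,"claw":0},{"tx":8,"ty":0,"tz":-10.5,"turn":0,"claw":0},{"tx":12,"ty":0,"tz":-10.5,"turn":0,"claw":0},{"tx":16,"ty":0,"tz":-10.5,"turn":0,"claw":0},{"tx":19,"ty":0,"tz":-10.5,"turn":0,"claw":0},{"tx":20,"ty":4,"tz":-10.5,"turn":0,"claw":0},{"tx":20,"ty":8,"tz":-10.5,"turn":0,"claw":0},{"tx":20,"ty":12,"tz":-10.5,"turn":0,"claw":0},{"tx":20,"ty":16,"tz":-10.5,"turn":0,"claw":0},{"tx":20,"ty":20,"tz":-10.5,"turn":0,"claw":0},{"tx":20,"ty":24,"tz":-10.5,"turn":0,"claw":0},{"tx":20,"ty":24,"tz":-10.5,"turn":0,"claw":0},{"tx":20,"ty":24,"tz":-10.5,"turn":0,"claw":0}]'

```text
time: 27.25
tool_pos: [363.2, 191.3, 273.1]
ee_rot: [-0.05, 0.999, 0.019, 0.005]
contact_force: [-0.9, -0.5, -0.9]
opening: -0.0
finger_force: 0.0
```

```bash
python3 kn.py; python3 - <<'E'
import cv2,numpy as np
# cover tip: compare old (cover at 1.93, s5raw) and now, in the cover region; and knife/tape regions vs first picture
a=cv2.imread('pics/s5raw.png').astype(int);b=cv2.imread('pics/k_scene.png').astype(int);o=cv2.imread('pics/scene0.png').astype(int);t0=cv2.imread('pics/top0.png').astype(int);t1=cv2.imread('pics/k_top.png').astype(int)
d=lambda x,y,r:round(float(np.abs(x-y)[r[1]:r[3],r[0]:r[2]].mean()),1)
print('cover',d(a,b,(412,205,435,250)),'tape',d(o,b,(325,275,346,312)),'tag',d(o,b,(355,300,395,315)),'glue',d(o,b,(375,155,400,207)),'knife',d(o,b,(348,200,400,232)),'stack/pot',d(o,b,(180,310,325,420)),'decoys',d(o,b,(300,220,320,268)),'top tape',d(t0,t1,(340,193,370,217)))
E
```

```text
now [363.2 191.3 273.1] ang -3.0423 tilt [ 0.0073  0.0387 -0.9992] t 27.25 F [-0.9 -0.5 -0.9] op -0.0
[ 38.33 -16.44  26.28] turn -3.042
scene [378 255   7   9  46] [380.9 259. ] angle->px {0.05: [367.2, 268.2], 0.8: [376.5, 260.2], 0.9: [378.4, 259.7], 1.0: [380.4, 259.5]}
top [327 155   6   7  34] [329.2 158.2] angle->px {0.05: [329.8, 176.6], 0.8: [329.5, 163.1], 0.9: [329.3, 160.9], 1.0: [329.2, 158.5]}
cover 5.6 tape 1.8 tag 2.3 glue 1.6 knife 4.0 stack/pot 1.6 decoys 1.6 top tape 4.6
```

```bash
python3 -c "
from cell import bot
print(bot.sign_off())"
```

```text
the job is handed in; nothing more can be done
None
```

I've handed the job in: the cover is pried back to about 1.9 rad, the knife lies flat on the rubber mat and released, and the pen-lift lever is up at its stop (about 1.0 rad in both cameras; the first lift stopped at about 0.85, so I pushed it the rest of the way). It took about 27 s, and image comparisons showed the other things unmoved. One push on the lever read 44 N at the wrist, through the fingertips, and I viewed 12 pictures, over the limit of 10.

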